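# Turn the brass tube between bench centres until its mark faces up

### The arm

A 7-joint arm with a two-finger parallel gripper is mounted at the origin on a cart in front of the work surface, level with it; the furniture and walls round the work are solid. World frame = base frame: x ahead of the robot, y to its left, z up, the work surface at z = 0. Lengths are in m, angles in degrees, forces in N, time in s.
With the tool pointing down it reaches from about 0.425 to 0.875 m from the base axis. Payload 4.7 kg.
Tool frame: the origin (TCP) lies at the very end of the fingers, on their centre line; the grasp point (between the pads) lies 19 mm behind it; z points along the fingers, y is the direction in which the jaws open and shut (so a half turn about z gives the same grasp; the last joint's range is limited). The gripper opens to 87 mm and grips with 3 to 60 N. Pads are 19 mm wide; open, the fingers measure 117 mm over their backs; the gripper's body (75 mm by 190 mm) begins 51 mm behind the grasp point.
Start: joints at [76.839, 18.392, -4.016, 83.108, 1.295, 78.541, -3.26], TCP at [0.157, -0.631, 0.223] pointing down, gripper open.
Joint ranges: [-163.93, 163.93], [-17.29, 119.83], [-79.2, 71.16], [3.27, 140.29], [-89.18, 269.18], [5.43, 117.66], [-154.24, 154.24]. Speed limits (degrees/s): [147.25, 147.25, 180, 180, 180, 180, 180].

### API

Orientations are given as a 3x3 rotation matrix whose columns are the frame's x, y, z axes.
In Python, from bench import read_state, viewer, workorder, search_frame, regions_of gives the robot as it stands.
- The arm moves only by the shell command python3 -m crank 'ROWS'. ROWS is JSON, a list of rows, each a list of 7 numbers: the turn, a rotation vector about the tool's x, y, z in units of 6 degrees (1.0 is 6 degrees), then the shift along the tool's x, y, z in units of 25 mm (1.0 is 25 mm), then the opening, from -1 (shut) to 1 (fully open). A call has exactly 5 rows; each row is the pose to reach, as a shift and turn from the pose commanded when the call began, along the tool's axes at that moment; what a row does not reach only later rows make up. A row lasts 1/12 s, in which the tool goes at most 41.7 mm and 7.16 degrees, less where a joint would pass 70% of its speed; a pose out of reach is approached as far as the arm can. A call with a gripper value outside its range is refused whole. The fingers move at their own pace and stop on an object; the grip force is fixed at half the most. Time passes only in rows, so rows that repeat a pose let the fingers close, or fill a call up. It gives the time, the measured TCP pose, the force and the opening at its end, in the units of the state.
- read_state(): the state, without advancing time (a new reading comes with each control period).
- viewer.camera(name): name is "scene" or "top"; returns (picture, depth): 420x560x3 uint8, red, green, blue; 420x560 float32, m along the optical axis (not along the pixel's ray), 0 where there is no reading.
- viewer.camera_params(name): a dict with "K" (3x3 intrinsics, pixels), "k1" (the pictures are not rectified: a ray, as slopes to the right and down, at radius r is drawn at 1 + k1 r^2 times it, then the intrinsics apply), "position" and "orientation" of the camera in the world. Camera axes: x right, y up, looking along -z (the intrinsics and any distortion apply to the point x, -y, -z); pixel columns grow to the right and rows downward; lengths in m; the calibration is good to about 2 mm. A picture is of the moment at which its call begins. camera_params takes no time and is no camera call.
- workorder.job_done(): hands the job in, once; it reports no verdict.
Trained networks look in the newest picture that a camera, given by its name, has taken for a name from the list of things; names that differ only in an ending like _2 or _b are one class to them, and where a whole thing is asked for, a point or a joint stands for the part that bears it (a point fixed in the world has none). Each returns a list of dicts, best first, with "p" (0 to 1); they miss things now and then, are a little off and sometimes report something else, mostly with a low value. They report only what shows in the picture. A call takes as long as a camera call.
- search_frame(target, camera): "at" ([x, y, z] in m, in world coordinates, good to about 4 mm: the middle of the surface that is visible of it).
- regions_of(target, camera): "region" (420x560 bool, what is visible of it).
The state is a dict: "time_s": time; "joint_positions": joint angles; "joint_vel": joint speeds; "joint_torque": joint torques, N m; "tcp_pos": TCP position; "tool_rot": TCP orientation; "force": force on the tool from outside, world axes, zero at the start; "moment": the same for the moment, N m; "opening": opening from 0.0 (shut) to 1.0 (fully open).
Only numpy, scipy, OpenCV 4.12 (cv2) and the standard library are available. Lean on these libraries where they do the work, as an engineer would, in place of code of your own. Each camera call takes 0.05 s, during which the arm holds its last target. There are 200 camera calls.

### The job

Two tubes are held between bench centres, a brass one and a dark grey one. Turn the brass tube on its axis, by the black handle clamped to it, until the white line painted along it faces straight up, and let go. Leave the dark tube as it is.

Things in the scene. Friction and masses are not known exactly. Their poses are not given: they have to be found in the camera images.
- brass: Bench centres holding the brass-coloured tube (20 mm diameter, 123 long) between two steel cones: grey bed 64 x 200 x 14 mm, long side along the body's y, fixed to the bench; origin at the centre of its underside, z up. Two posts 34 mm deep (x), tops 107 mm above the bench, inner faces 69 mm either side of the middle. The tube's axis is parallel to y, 80 mm above the origin.
- brass_spindle (a joint): Turn of the brass tube with its handle: 0 = white line (4 x 56 mm) and handle, which point the same way from the axis, straight up; positive = leaning to brass's -x (towards the robot); pi/2 = level. Starts at 0.7 to 1.4. Takes about 0.09 N m to turn and stays where it is left; stops at +-1.7 rad.
- brass_grip (a point): Point in the brass tube's black handle, 65 mm from the tube's axis and 25 mm from the bed's middle towards brass's -y. Round, 13 mm thick, black from 42 to 82 mm off the axis; stands on a 34 mm aluminium clamp ring. At turn q it lies 65 sin q to -x of the axis, 65 cos q above it. Free along the tube on both sides: can be pinched in that direction from above, and pivots in the fingers.
- dark_grip (a point): The same point on the handle of the other, similar bench centres (dark grey tube, 23 mm diameter, 115 mm long; same clamp, handle and white line). It must stay as it is.

How it is judged:
By the outcome, as a careful person would: the job done as asked, in the order asked, and still so for the second after the job is handed in, with the robot touching nothing.
It also fails if it takes over 32 s, if anything falls off the work surface, if the arm or the gripper's body presses on something with over 40 N, if the wrist force passes 120 N, or if a joint passes its speed limit or range.

## Working session

There is one attempt and no reset: what is moved stays moved. The work goes in short steps, Python scripts to look and compute and a shell command to move; the robot and the scene stay as the last step left them, time stands still between calls to the robot, and variables do not carry over. Pictures are saved under pics/ and viewed, about 8 in all and at most 12, crops included, and the job is handed in when it is done.

```bash
mkdir -p pics; cat > h.py <<'E'
import numpy as np, cv2
from bench import read_state, viewer, workorder, search_frame, regions_of
def cloud(cam):
    im,d=viewer.camera(cam); p=viewer.camera_params(cam); K=np.array(p["K"])
    v,u=np.mgrid[:420,:560].astype(np.float64)
    q=np.stack([(u-K[0,2])/K[0,0],(v-K[1,2])/K[1,1]],-1); s=q.copy()
    for _ in range(15): s=q/(1+p["k1"]*(s**2).sum(-1,keepdims=True))
    c=np.stack([s[...,0]*d,-s[...,1]*d,-d],-1)
    W=c@np.array(p["orientation"]).T+np.array(p["position"]); W[d==0]=np.nan
    return im,W
def save(im,n): cv2.imwrite("pics/"+n,im[...,::-1])
E
python3 - <<'E'
from h import *
np.set_printoptions(precision=4,suppress=True)
for c in("scene","top"):
    im,W=cloud(c); save(im,c+"0.png"); np.savez(c+"0.npz",im=im,W=W)
    for t in("brass","brass_grip","dark_grip"):
        for f in search_frame(t,c)[:3]: print(c,t,f["p"],np.array(f["at"]))
s=read_state(); print(s["time_s"],s["tcp_pos"],s["tool_rot"],s["opening"])
E
```

```text
scene brass 0.7 [ 0.5365 -0.2723  0.0219]
scene brass_grip 0.87 [ 0.5402 -0.3005  0.0897]
scene dark_grip 0.61 [0.5158 0.0396 0.0936]
top brass 0.66 [ 0.5408 -0.2858  0.0162]
top brass_grip 0.58 [ 0.5441 -0.3036  0.0937]
top dark_grip 0.86 [0.5258 0.0292 0.089 ]
0.4 [ 0.1568 -0.6307  0.2224] [[ 0.9704  0.2414 -0.0001]
 [ 0.2414 -0.9704  0.0001]
 [-0.0001 -0.0002 -1.    ]] 0.9965205740725306
```

```bash
python3 -c "
import cv2,numpy as np
a=cv2.imread('pics/scene0.png');b=cv2.imread('pics/top0.png')
cv2.imwrite('pics/both0.png',cv2.resize(np.vstack([a,b]),(560,840))[:, :] if 0 else np.hstack([cv2.resize(a,(400,300)),cv2.resize(b,(400,300))]))"
```

```text
(no output)
```

View pics/scene0.png

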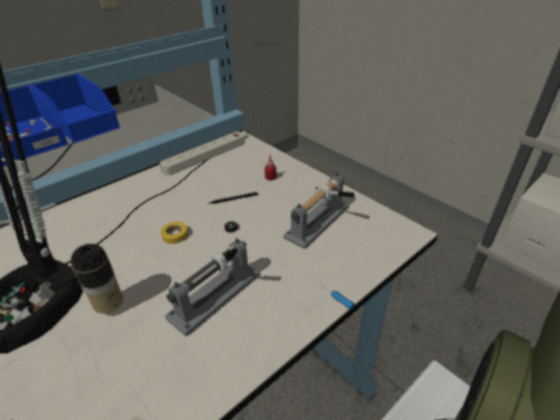

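View pics/top0.png

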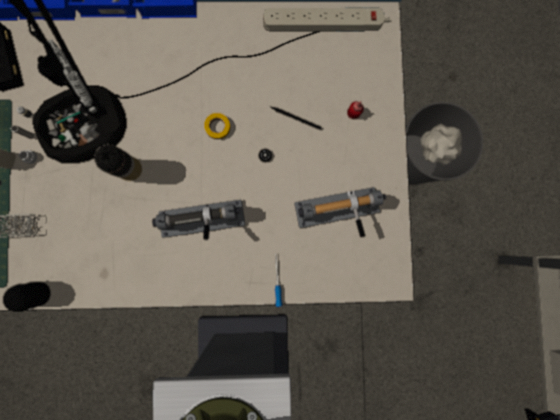

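The scene view shows the brass tube at about (318,200) with its handle at (345,195), and the dark one at (212,285). In the top view the brass handle runs (356,215)-(363,236), leaning towards the robot, and the dark unit is at (205,215).

```bash
python3 - <<'E'
from h import *
np.set_printoptions(precision=4,suppress=True)
z=np.load("top0.npz"); im,W=z["im"].astype(int),z["W"]
P=W.reshape(-1,3); C=im.reshape(-1,3)
v,u=np.divmod(np.arange(len(P)),560)
box=(u>285)&(u<395)&(v>180)&(v<245)
br=box&(C[:,0]-C[:,2]>50)&(P[:,2]>.06); X=P[br]; print(br.sum(),X.mean(0),X[:,2].max(),np.percentile(X[:,2],[50,90]))
hi=box&(P[:,2]>.008)&(P[:,2]<.02); 
r=cv2.minAreaRect((P[hi][:,:2]*1000).astype(np.float32)); print("bed",r)
allb=box&(P[:,2]>.008)&(v<225); print("all",cv2.minAreaRect((P[allb][:,:2]*1000).astype(np.float32)))
vx=cv2.fitLine(X[:,:2].astype(np.float32),cv2.DIST_L2,0,.01,.01).ravel(); print("axis",vx,np.degrees(np.arctan2(-vx[0],vx[1])))
hd=box&(C.max(1)<45)&(P[:,2]>.04)&(u>350)&(u<370)&(v>213); print("handle",hd.sum(),P[hd].mean(0)); print(np.c_[u[hd],v[hd],P[hd]][::6])
po=box&(P[:,2]>.095); print("posts",P[po][:,2].mean());
for k in(u<330,u>=330): print(P[po&k].mean(0) if (po&k).any() else 0)
# all table objects heights along way & edges
for (a,b) in((280,290),(450,200),(412,300),(280,250),(500,300),(540,270)): print(a,b,W[b,a])
big=cv2.resize(z["im"][170:260,280:410],None,fx=6,fy=6,interpolation=cv2.INTER_CUBIC); save(big,"crop0.png")
E
```

```text
332 [ 0.5463 -0.2752  0.0889] 0.09510699107004561 [0.089  0.0915]
bed ((546.0882568359375, -280.3334045410156), (64.09920501708984, 199.7694854736328), 9.917832374572754)
all ((537.0161743164062, -282.0099792480469), (82.54971313476562, 199.59156799316406), 9.917832374572754)
axis [ 0.1709 -0.9853  0.5463 -0.2752] -170.16096
handle 62 [ 0.4933 -0.3143  0.1046]
[[357.     220.       0.5104  -0.3097   0.0979]
 [357.     222.       0.5058  -0.3085   0.1026]
 [360.     223.       0.5034  -0.3148   0.1036]
 [358.     225.       0.4993  -0.3113   0.0987]
 [360.     226.       0.4969  -0.3146   0.1032]
 [359.     228.       0.4925  -0.3116   0.1061]
 [361.     229.       0.4903  -0.3161   0.1055]
 [359.     231.       0.4861  -0.312    0.1035]
 [361.     232.       0.4838  -0.3151   0.1088]
 [363.     233.       0.4815  -0.3193   0.1088]
 [362.     235.       0.4773  -0.3169   0.1093]]
posts 0.10020447800169172
[ 0.5312 -0.2032  0.0979]
[ 0.5211 -0.3249  0.1009]
280 290 [ 0.3533 -0.1398  0.0171]
450 200 [ 0.633  -0.9149 -0.76  ]
412 300 [ 0.3194 -0.4588 -0.0032]
280 250 [ 0.4462 -0.1419  0.0013]
500 300 [ 0.1919 -1.1123 -0.7601]
540 270 [ 0.3402 -1.1206 -0.497 ]
```

View pics/crop0.png

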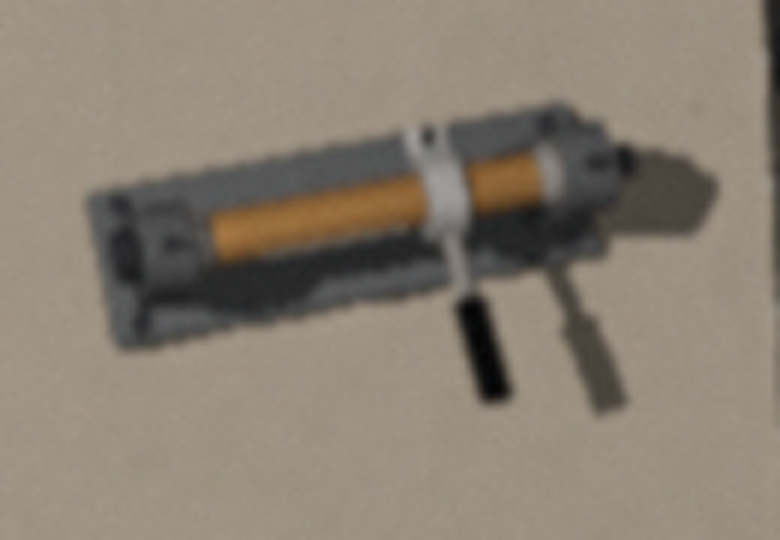

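Brass bed: centre (0.546,-0.280), yaw 9.9°, handle q≈1.24. The bed size (64x200) and tube top (0.09) agree with what was given. The grasp point is about (0.489,-0.3155,0.100). Next I move above it.

```bash
python3 -m crank '[[0,0,0,1.06,-0.6,0,1],[0,0,0,2.12,-1.2,0,1],[0,0,0,3.18,-1.8,0,1],[0,0,0,4.24,-2.4,0,1],[0,0,0,5.3,-3.0,0,1]]'
python3 -m crank '[[0,0,0,1.06,-0.6,0,1],[0,0,0,2.12,-1.2,0,1],[0,0,0,3.18,-1.8,0,1],[0,0,0,4.24,-2.4,0,1],[0,0,0,5.3,-3.0,0,1]]'
python3 -m crank '[[0,0,0.1,1.06,-0.6,0,1],[0,0,0.3,2.12,-1.2,0,1],[0,0,0.5,3.18,-1.8,0,1],[0,0,0.68,4.24,-2.4,0,1],[0,0,0.68,5.3,-3.0,0,1]]'
```

```text
time_s: 0.82
tcp_pos: [0.2683, -0.525, 0.2227]
tool_rot: [[0.97, 0.241, 0.0], [0.241, -0.97, -0.0], [-0.0, 0.0, -1.0]]
force: [-0.0, -0.1, -0.5]
opening: 0.998
time_s: 1.23
tcp_pos: [0.3787, -0.4201, 0.2228]
tool_rot: [[0.97, 0.241, 0.0], [0.241, -0.97, -0.001], [0.0, 0.001, -1.0]]
force: [-0.2, -0.1, -0.2]
opening: 0.996
time_s: 1.65
tcp_pos: [0.4892, -0.3154, 0.2228]
tool_rot: [[0.985, 0.171, 0.0], [0.171, -0.985, -0.001], [0.0, 0.001, -1.0]]
force: [1.1, 0.2, 0.7]
opening: 0.998
```

```bash
python3 - <<'E'
from h import *
np.set_printoptions(precision=4,suppress=True)
s=read_state();R=np.array(s["tool_rot"]);p=np.array(s["tcp_pos"]);print(s["time_s"],p,R,s["force"])
print("to hover/grasp units",R.T@(np.array([.489,-.3155,.081])-p)/.025)
im,W=cloud("scene"); a=cv2.resize(im[120:300,200:440],None,fx=2.5,fy=2.5,interpolation=cv2.INTER_CUBIC); save(a,"hov.png")
E
```

```text
1.65 [ 0.4892 -0.3154  0.2228] [[ 0.9853  0.1708  0.0003]
 [ 0.1708 -0.9853 -0.0005]
 [ 0.0002  0.0006 -1.    ]] [1.1164 0.154  0.7004]
to hover/grasp units [-0.0094 -0.0022  5.6722]
```

View pics/hov.png

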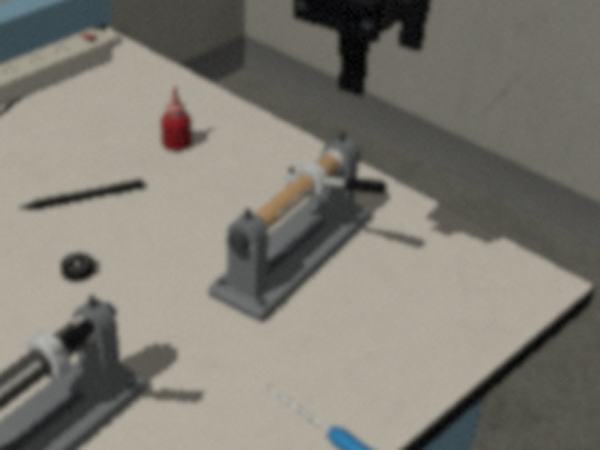

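The gripper hovers with its open fingers at (352,75) and (412,40), above the handle at (365,187). Nothing is in the way, so I descend and close.

```bash
python3 -m crank '[[0,0,0,0,0,0.9,1],[0,0,0,0,0,1.8,1],[0,0,0,0,0,2.7,1],[0,0,0,0,0,3.5,1],[0,0,0,0,0,4.0,1]]'
python3 -m crank '[[0,0,0,0,0,0.5,1],[0,0,0,0,0,1.0,1],[0,0,0,0,0,1.4,1],[0,0,0,0,0,1.65,1],[0,0,0,0,0,1.65,1]]'
python3 -m crank '[[0,0,0,0,0,0,-1],[0,0,0,0,0,0,-1],[0,0,0,0,0,0,-1],[0,0,0,0,0,0,-1],[0,0,0,0,0,0,-1]]'
python3 -m crank '[[0,0,0,0,0,0,-1],[0,0,0,0,0,0,-1],[0,0,0,0,0,0,-1],[0,0,0,0,0,0,-1],[0,0,0,0,0,0,-1]]'
```

```text
time_s: 2.12
tcp_pos: [0.4871, -0.3161, 0.1203]
tool_rot: [[0.985, 0.172, -0.002], [0.172, -0.985, 0.001], [-0.002, -0.002, -1.0]]
force: [-0.1, -1.0, -0.1]
opening: 0.998
time_s: 2.53
tcp_pos: [0.4876, -0.3162, 0.08]
tool_rot: [[0.985, 0.172, -0.002], [0.172, -0.985, 0.001], [-0.001, -0.001, -1.0]]
force: [-1.1, -0.0, -0.8]
opening: 1.005
time_s: 2.95
tcp_pos: [0.4886, -0.3167, 0.0819]
tool_rot: [[0.985, 0.172, 0.001], [0.172, -0.985, -0.001], [0.001, 0.001, -1.0]]
force: [-0.5, -0.0, 0.2]
opening: 0.711
time_s: 3.37
tcp_pos: [0.4883, -0.3165, 0.0813]
tool_rot: [[0.985, 0.172, -0.0], [0.172, -0.985, -0.0], [-0.0, 0.0, -1.0]]
force: [-1.2, -0.2, 0.7]
opening: 0.328
```

```bash
python3 -m crank '[[0,0,0,0,0,0,-1],[0,0,0,0,0,0,-1],[0,0,0,0,0,0,-1],[0,0,0,0,0,0,-1],[0,0,0,0,0,0,-1]]'
python3 - <<'E'
import numpy as np
# body x=tool x (fwd), tool z down. grasp point rel axis at r,q
r=.065
for q0 in(1.25,):
  for q in np.linspace(q0,0,16)[1:]: print(round(q,2),np.round([(r*np.sin(q0)-r*np.sin(q))/.025,(-(r*np.cos(q)-r*np.cos(q0)))/.025],2))
E
```

```text
time_s: 3.78
tcp_pos: [0.4883, -0.3165, 0.0813]
tool_rot: [[0.985, 0.172, 0.0], [0.172, -0.985, -0.0], [-0.0, 0.0, -1.0]]
force: [0.8, -0.2, -0.7]
opening: 0.137
1.17 [ 0.08 -0.2 ]
1.08 [ 0.17 -0.4 ]
1.0 [ 0.28 -0.58]
0.92 [ 0.4  -0.76]
0.83 [ 0.54 -0.93]
0.75 [ 0.7  -1.08]
0.67 [ 0.86 -1.22]
0.58 [ 1.04 -1.35]
0.5 [ 1.22 -1.46]
0.42 [ 1.42 -1.56]
0.33 [ 1.62 -1.64]
0.25 [ 1.82 -1.7 ]
0.17 [ 2.04 -1.74]
0.08 [ 2.25 -1.77]
0.0 [ 2.47 -1.78]
```

Gripped: the opening is about 12 mm. Now the arc.

```bash
python3 -m crank '[[0,0,0,0.08,0,-0.20,-1],[0,0,0,0.17,0,-0.40,-1],[0,0,0,0.28,0,-0.58,-1],[0,0,0,0.40,0,-0.76,-1],[0,0,0,0.54,0,-0.93,-1]]'
python3 -m crank '[[0,0,0,0.16,0,-0.15,-1],[0,0,0,0.32,0,-0.29,-1],[0,0,0,0.50,0,-0.42,-1],[0,0,0,0.68,0,-0.53,-1],[0,0,0,0.88,0,-0.63,-1]]'
```

```text
time_s: 4.2
tcp_pos: [0.5009, -0.3143, 0.1046]
tool_rot: [[0.985, 0.171, -0.002], [0.171, -0.985, 0.0], [-0.002, -0.0, -1.0]]
force: [-1.4, -0.9, -4.7]
opening: 0.134
time_s: 4.62
tcp_pos: [0.5222, -0.3106, 0.1205]
tool_rot: [[0.985, 0.171, -0.003], [0.171, -0.985, -0.0], [-0.003, -0.0, -1.0]]
force: [-5.5, -1.6, -2.7]
opening: 0.14
```

```bash
python3 -m crank '[[0,0,0,0.20,0,-0.08,-1],[0,0,0,0.40,0,-0.14,-1],[0,0,0,0.62,0,-0.18,-1],[0,0,0,0.83,0,-0.21,-1],[0,0,0,1.05,0,-0.22,-1]]'
python3 -m crank '[[0,0,0,0,0,0,-1],[0,0,0,0,0,0,-1],[0,0,0,0,0,0,-1],[0,0,0,0,0,0,-1],[0,0,0,0,0,0,-1]]'
python3 - <<'E'
from h import *
np.set_printoptions(precision=4,suppress=True)
im,W=cloud("top"); save(cv2.resize(im[170:260,280:410],None,fx=4,fy=4,interpolation=cv2.INTER_CUBIC),"t1.png")
s=read_state();print(s["time_s"],s["tcp_pos"],s["force"])
p=np.array(s["tcp_pos"])[:2]-np.array([.546,-.2803]);print("body x of tcp",p@[.985,.172],"y",p@[-.172,.985])
E
```

```text
time_s: 5.03
tcp_pos: [0.5485, -0.306, 0.1267]
tool_rot: [[0.985, 0.171, -0.002], [0.171, -0.985, -0.0], [-0.002, -0.0, -1.0]]
force: [-5.7, -1.5, 1.1]
opening: 0.14
time_s: 5.45
tcp_pos: [0.5498, -0.3058, 0.1267]
tool_rot: [[0.985, 0.172, 0.002], [0.172, -0.985, -0.0], [0.002, 0.001, -1.0]]
force: [-2.6, -0.2, 3.5]
opening: 0.138
5.5 [ 0.5498 -0.3059  0.1267] [-2.9245 -0.2683  4.4484]
body x of tcp -0.0006866380646073922 y -0.02582995124051388
```

The TCP is within about 1 mm of being above the axis. I release, back off upwards and measure.

```bash
python3 -m crank '[[0,0,0,0,0,0,0],[0,0,0,0,0,0,0],[0,0,0,0,0,0,0],[0,0,0,0,0,0,0],[0,0,0,0,0,0,0]]'
python3 -m crank '[[0,0,0,0,0,0,0],[0,0,0,0,0,-0.5,0],[0,0,0,0,0,-1.3,0],[0,0,0,0,0,-2.5,0],[0,0,0,0,0,-3.5,0]]'
python3 -m crank '[[0,0,0,-1,0,0,0],[0,0,0,-2,0,0,0],[0,0,0,-3.3,0,0,0],[0,0,0,-4.6,0,0,0],[0,0,0,-6,0,0,0]]'
cat > m.py <<'E'
from h import *
import sys
np.set_printoptions(precision=4,suppress=True)
for c in("top","scene"):
    im,W=cloud(c); np.savez(c+sys.argv[1]+".npz",im=im,W=W)
    for t in("brass_grip","dark_grip"):
        for f in search_frame(t,c)[:1]: print(c,t,f["p"],np.array(f["at"]))
    D=W-np.array([.546,-.2803,0]); bx=D@[.985,.172,0]; by=D@[-.172,.985,0]; z=W[...,2]
    C=im.astype(int)
    m=(C.max(2)<50)&(abs(bx)<.09)&(abs(by+.025)<.025)&(z>.112)&(z<.17); print(c,"handle n",m.sum(),"bx",np.median(bx[m]),"by",np.median(by[m]),"zmax",z[m].max() if m.any() else 0)
    for a in np.arange(.115,.165,.01):
        k=m&(abs(z-a)<.005)
        if k.sum(): print("  z",round(a,3),k.sum(),bx[k].min(),np.median(bx[k]),bx[k].max())
    w=(C.min(2)>120)&(abs(bx)<.02)&(abs(by)<.045)&(by>-.005)&(z>.075)&(z<.1); print("white",w.sum(),bx[w].mean(),z[w].mean())
    b=(C[...,0]-C[...,2]>40)&(abs(bx)<.02)&(by>-.005)&(by<.045)&(z>.07); print("brass",b.sum(),bx[b].min(),bx[b].mean(),bx[b].max())
    crop=im[170:260,280:410] if c=="top" else im[150:260,270:400]
    save(cv2.resize(crop,None,fx=6,fy=6,interpolation=cv2.INTER_CUBIC)[:600,:780],c+sys.argv[1]+".png")
E
python3 m.py 2
```

```text
time_s: 5.92
tcp_pos: [0.5494, -0.3056, 0.1255]
tool_rot: [[0.985, 0.172, 0.0], [0.172, -0.985, 0.0], [0.0, -0.0, -1.0]]
force: [1.2, 0.6, 0.0]
opening: 0.43
time_s: 6.33
tcp_pos: [0.5493, -0.3058, 0.2155]
tool_rot: [[0.985, 0.172, 0.001], [0.172, -0.985, -0.0], [0.001, 0.0, -1.0]]
force: [0.0, -0.3, 0.6]
opening: 0.498
time_s: 6.75
tcp_pos: [0.4007, -0.3316, 0.2144]
tool_rot: [[0.985, 0.173, 0.001], [0.173, -0.985, -0.001], [0.001, 0.001, -1.0]]
force: [-1.0, -0.6, -0.1]
opening: 0.501
top brass_grip 0.62 [ 0.5442 -0.2897  0.0907]
top dark_grip 0.84 [0.5267 0.0314 0.0877]
top handle n 44 bx -0.003055480652597598 by -0.022168390221709494 zmax 0.1640101177184562
  z 0.125 2 -0.0022933302788702334 -0.0012890518530125645 -0.0002847734271548954
  z 0.135 3 -0.008515038528082493 -0.0033529455657464883 0.0007906434108384361
  z 0.145 7 -0.006718284686854799 -0.0013035030346912543 0.0038339116098102255
  z 0.155 8 -0.0074442376468972365 -0.003356291800339834 0.0009589638141199203
white 23 0.0005889678073849995 0.09114937410059394
brass 161 -0.008624953372632015 0.00042087617597817093 0.009794298632859716
scene brass_grip 0.69 [ 0.5446 -0.3024  0.0929]
scene dark_grip 0.82 [0.5174 0.0368 0.0923]
scene handle n 62 bx -0.004018845786831848 by -0.020688125484808247 zmax 0.16387721390560023
  z 0.125 5 -0.005887533739289244 -0.003922794818363102 -0.002307830959983484
  z 0.135 14 -0.007440605362680675 -0.004421399116118182 0.0007831005596565375
  z 0.145 16 -0.007082344967795215 -0.004279480698120964 0.0026395113758951746
  z 0.155 17 -0.00786188029635472 -0.004255386339920056 -0.0002249680117422089
white 39 0.003147177511180044 0.09068492094459565
brass 65 -0.008473012170422725 -0.0048219835217848065 -0.001162611059541762
```

View pics/top2.png

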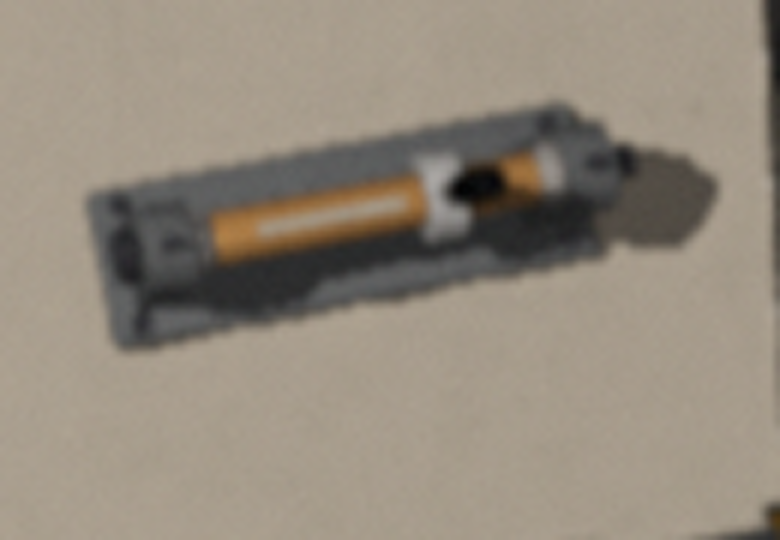

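View pics/scene2.png

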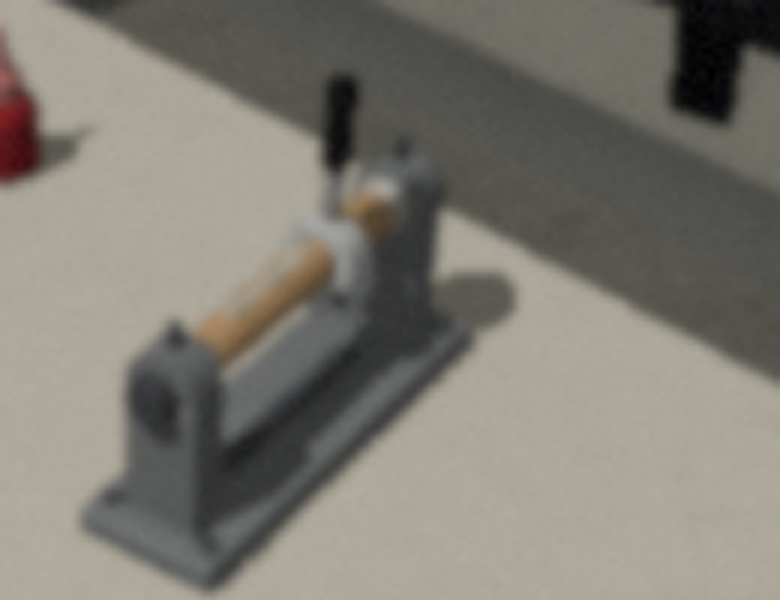

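The top view shows the white line facing up, centred on the tube at (335,215), with the handle tip seen end-on at (480,183). The scene view shows the handle upright at (340,120). I refine the residual tilt with averaged frames.

```bash
python3 - <<'E'
from h import *
np.set_printoptions(precision=2,suppress=True)
F=[cloud("top") for _ in range(10)]
im=np.mean([f[0] for f in F],0); W=np.nanmedian([f[1] for f in F],0); z=W[...,2]
D=W-np.array([.546,-.2803,0]); bx=1e3*D@[.985,.172,0]; by=1e3*D@[-.172,.985,0]
cap=(im.max(2)<60)&(abs(by+25)<15)&(abs(bx)<30)&(z>.155); print("tip n",cap.sum(),"bx",bx[cap].mean(),bx[cap].min(),bx[cap].max(),"by",by[cap].mean(),"z",z[cap].mean(),z[cap].max())
bed=(z>.008)&(z<.02)&(abs(bx)<40)&(abs(by)<110); r=cv2.minAreaRect(np.c_[bx[bed],by[bed]].astype(np.float32)); print("bed in body",r)
t=(z>.075)&(z<.1)&(abs(bx)<14)&(by>2)&(by<42)
# tube: circle fit in x-z, R=10
from scipy.optimize import least_squares
X=np.c_[bx[t],1e3*z[t]]; f=least_squares(lambda a:np.hypot(X[:,0]-a[0],X[:,1]-a[1])-10,[0,80],loss="soft_l1"); print("axis",f.x,t.sum())
sat=im[...,2]/im[...,0]; wt=np.clip(sat-.6,0,None)*t
print("white bx",(wt*np.nan_to_num(bx)).sum()/wt.sum(), [np.median(sat[t&(abs(bx-b)<.75)]).round(2) for b in np.arange(-9,10,1.5)])
p=viewer.camera_params("top"); c=np.array(p["position"])-[.546,-.2803,0]; print("cam bx,by",c@[.985,.172,0],c@[-.172,.985,0],c[2])
G=[cloud("scene") for _ in range(10)]
im=np.mean([f[0] for f in G],0); W=np.nanmedian([f[1] for f in G],0); z=W[...,2]
D=W-np.array([.546,-.2803,0]); bx=1e3*D@[.985,.172,0]; by=1e3*D@[-.172,.985,0]
h=(im.max(2)<70)&(abs(by+25)<15)&(abs(bx)<15)&(z>.124)&(z<.16)
print("scene handle",h.sum(),"slope x/z deg",np.degrees(np.arctan(np.polyfit(1e3*z[h],bx[h],1)[0])),"y/z",np.degrees(np.arctan(np.polyfit(1e3*z[h],by[h],1)[0])), bx[h].mean())
E
```

```text
tip n 32 bx -3.2106231182321103 -8.827501353103369 2.3445617526331652 by -24.26056461313936 z 0.1613866246649045 0.16317294416303812
bed in body ((0.043773651123046875, -0.13306427001953125), (63.955047607421875, 199.21453857421875), 0.015255614183843136)
axis [ 0.23 80.47] 157
white bx 0.34852034120782904 [np.float64(0.55), np.float64(0.43), np.float64(0.4), np.float64(0.45), np.float64(0.57), np.float64(0.72), np.float64(0.76), np.float64(0.74), np.float64(0.67), np.float64(0.56), np.float64(0.44), np.float64(0.42), np.float64(0.48)]
cam bx,by -0.048932725517884926 0.16941716307392352 0.958875914979944
scene handle 65 slope x/z deg 0.7841570630294711 y/z -0.08629703168212041 -3.2014318451876984
```

The cues disagree by about ±2.5°, so I settle it with a projected-silhouette comparison on the existing frames.

```bash
python3 - <<'E'
from h import *
np.set_printoptions(precision=2,suppress=True)
ex=np.array([.985,.172,0]);ey=np.array([-.172,.985,0]);ez=np.array([0,0,1.]);o=np.array([.546,-.2803,.08])
def proj(c,P):
    p=viewer.camera_params(c);K=np.array(p["K"]);q=(P-np.array(p["position"]))@np.array(p["orientation"])
    s=np.c_[q[:,0]/-q[:,2],-q[:,1]/-q[:,2]]; s=s*(1+p["k1"]*(s**2).sum(1,keepdims=True)); return s*[K[0,0],K[1,1]]+K[:2,2]
th=np.linspace(0,2*np.pi,60)
def hand(q,c):
    u=-np.sin(q)*ex+np.cos(q)*ez; v=np.cos(q)*ex+np.sin(q)*ez
    P=np.vstack([o-.025*ey+r*u+.0065*(np.cos(t)*v+np.sin(t)*ey) for r in(.042,.082) for t in th])
    h=cv2.convexHull(proj(c,P).astype(np.float32)).reshape(-1,2); m=cv2.moments(h); return np.array([m["m10"],m["m01"]])/m["m00"],h
for c in("top","scene"):
    im=np.mean([viewer.camera(c)[0] for _ in range(10)],0)
    g=im.max(2)
    c0,h=hand(0,c); x0,y0=(c0-12).astype(int); w=g[y0:y0+25,x0:x0+25]
    print(c,"model q0",c0,"hull",h.min(0),h.max(0)); 
    for T in(40,55,70):
        n,l,st,ce=cv2.connectedComponentsWithStats((w<T).astype(np.uint8)); k=l[12,12]; print(T,"area",st[k,4],"meas",ce[k]+[x0,y0],st[k]+[x0,y0,0,0,0],cv2.contourArea(h))
    for q in(-.1,-.05,.05,.1): print(q,hand(q,c)[0]-c0)
    ax=proj(c,np.array([o+.02*ey+.01*ez+.000*ex])); print("line mid model",ax)
    if c=="top":
        s=im[...,2]/im[...,0]; x,y=np.round(ax[0]).astype(int); print(np.round(s[y-6:y+7,x-3:x+4].mean(1),2),"rows",y-6)
    else: print(w.astype(int)[::2,::2])
E
```

```text
top model q0 [358.75 199.74] hull [353.53 195.63] [363.91 203.8 ]
40 area 37 meas [359.38 200.59] [355 198   9   6  37] 59.05356029141694
55 area 47 meas [359.43 200.81] [355 198   9   7  47] 59.05356029141694
70 area 196 meas [360.74 205.74] [346 197  25  15 196] 59.05356029141694
-0.1 [-0.67 -2.93]
-0.05 [-0.33 -1.48]
0.05 [0.31 1.49]
0.1 [0.59 2.99]
line mid model [[333.68 206.04]]
[0.95 0.73 0.5  0.44 0.56 0.72 0.76 0.63 0.46 0.41 0.52 0.78 1.01] rows 200
scene model q0 [325.95 169.85] hull [322.72 161.08] [329.26 178.71]
40 area 45 meas [326.22 169.11] [325 163   4  14  45] 95.39896448422223
55 area 70 meas [326.27 169.33] [324 163   6  15  70] 95.39896448422223
70 area 85 meas [326.31 169.11] [324 162   6  17  85] 95.39896448422223
-0.1 [-2.25 -0.71]
-0.05 [-1.13 -0.39]
0.05 [1.13 0.44]
0.1 [2.26 0.95]
line mid model [[314.26 197.15]]
[[ 86  86  84  85  84  85  83  82  81  80  80  78  78]
 [ 89  88  87  86  85  86  85  84  83  82  82  80  79]
 [ 88  88  89  87  86  86  80  77  80  83  83  83  81]
 [ 88  87  87  86  86  80  47  33  57  81  85  84  83]
 [ 86  86  86  85  83  75  27  17  45  83  84  84  83]
 [102  89  87  86  85  75  27  18  51  84  87  87  85]
 [156 131 104  89  84  72  26  20  69  85  86  86  85]
 [171 168 155 130  98  70  24  19  69  84  82  83  82]
 [171 171 170 167 153  97  23  18  70  83  82  77  65]
 [171 172 172 171 168 109  23  25  75  85  83  74  61]
 [172 172 171 171 168 122  42  71 114  94 100  95  92]
 [172 172 172 170 171 148  97 119 128 119 127 112  91]
 [172 171 171 172 171 152 113 134 136 152 162 139  83]]<stdin>:22: RuntimeWarning: divide by zero encountered in divide
```

The silhouettes put q at +0.015 to +0.03 rad (about 1–2°), and the painted line is within about 0.3 px of the tube's crest. That is good enough. The arm is clear and the dark unit was never touched.

```bash
python3 -c "
from bench import *
s=read_state();print(s['time_s'],s['tcp_pos'],s['force']);print(workorder.job_done())"
```

```text
9.05 [ 0.40135798 -0.33167358  0.21329884] [-0.40507863  1.0951755  -0.06267334]
the job is handed in; nothing more can be done
None
```

I turned the brass tube by its handle from about 1.24 rad until the white line faced straight up. I then let go, moved the arm clear and handed the job in at about 9 s.

**Last checks:**
- **Top-camera handle outline:** about 0.03 rad short of upright, leaning towards the robot.
- **Scene-camera handle outline:** about 0.015 rad short, the same way.
- **White line:** within about 0.3 px of the tube's crest in the top view.
- **Where the checks disagreed:** depth measurements on the handle gave 2.4° towards the robot from the top camera's tip reading. The scene camera's slope gave 0.8° the other way. I put the true lean at about 1° and did not correct it.
- **Dark tube:** never approached. Its handle was located within 3 mm of where it was before I moved the brass one, inside the detector's error.
- **Forces:** the wrist readings at the end of each move stayed under 10 N.

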